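# Open the safety cap of the sanitiser jug at the canning line

### The job

Open the sanitiser jug, the wide one of the two clamped white bottles: push its round black safety cap down, twist it anticlockwise (seen from above) until it comes free, and lift it straight up. Finish while still holding the cap in the gripper, level and still, about 10 cm above the jug's mouth; nothing is put down or let go at the end. Do not touch the slim bottle and leave the cans, tape core and tools where they stand.

Things in the scene. Friction and masses are not known exactly. Their poses are not given: they have to be found in the camera images.
- cap_center (a point): Centre (half-way up, on the axis) of the round black ribbed safety cap on the wide jug, z up. 52 mm diameter (54 over the ribs), 36 mm tall; rim 18 mm below this point, top 221 mm above the table, higher than all near it. About 35 g. Any two opposite sides can be gripped from above; the jug's shoulder begins 17 mm below the closed cap's rim. When closed its x is parallel to jug_mouth's x.
- jug_mouth (a point): Centre of the wide jug's neck top, on its axis, 210.5 mm above the table, z up; hidden under the closed cap (cap_center is then 7.5 mm below this point). A grey spring-loaded valve pin, 18 mm diameter, stands up to 10 mm out of the neck once the cap is off.
- cap: The same cap; origin 18 mm below cap_center. A spring pushes it up, 5 N closed to 10 N fully down. Push it down over 4 mm (hard stop at 6.5 mm) to pass a safety tooth and keep it down while turning anticlockwise seen from above; free to lift from 0.85 to 2.2 rad of turn (1.2 is good), blocked clockwise. Once free the spring raises it 3 mm above closed height.
- jug: Wide white jug, 90 mm diameter, shoulder at 148 to 168 mm height, clamped rigidly in a round steel holder (foot 132 mm diameter, 10 mm thick; 125 mm high column with star knob on its +x side). It does not move. Origin on the table on the jug's axis, 210.5 mm below jug_mouth, same axes.
- slim: The other clamped bottle, to be left untouched: slim white bottle 68 mm in diameter with a small 34 mm cap whose top is 194 mm above the table, in the same kind of holder. Fixed. It stands on the left or right, opposite the wide jug. Origin at the centre of the holder's underside on the table.
- can_a: filled drink can, 66 mm diameter, 122 mm tall, standing between the two holders on the robot's side; origin at the centre of its underside
- can_b: filled drink can, same size, standing between the two holders on the far side; origin at the centre of its underside
- can_c: filled drink can, same size, standing on the left of the table; origin at the centre of its underside
- tape: cardboard tape core, 96 mm outside diameter, 48 mm tall, standing flat on the left far part of the table; origin at the centre of its underside
- driver: screwdriver lying on the right of the table, about 200 mm long along its x; origin at the underside
- wrench: wrench lying on the right far part of the table, along its x; origin at the underside
There are look-alikes about, which are no part of the job. Leave any orange look-alike of the jug alone. Of the things that look like the cap, the larger one is meant.

How it is judged:
By the outcome, as a careful person would: the job done as asked, in the order asked, and still so for the second after the job is handed in, while the arm keeps its last pose, push and grip.
It also fails if it takes over 35 s, if anything falls off the work surface, if the arm or the gripper's body presses on something with over 40 N, if the wrist force passes 120 N, or if a joint passes its speed limit or range.

### The arm

A 7-joint arm with a two-finger parallel gripper is mounted at the origin on the work surface. World frame = base frame: x ahead of the robot, y to its left, z up, the work surface at z = 0. Lengths are in mm, angles in degrees, forces in N, time in s.
With the tool pointing down it reaches from about 400 to 850 mm from the base axis. Payload 4.5 kg.
Tool frame: the origin (TCP) lies midway between the tips of the shut fingers; the grasp point (between the pads) lies 19 mm behind it (ctrl.pinch_z is the z of the grasp point in the tool frame, in mm); z points along the fingers, y is the line along which they close (so a half turn about z gives the same grasp; the last joint's range is limited). The gripper opens to 85 mm and grips with 20 to 120 N. Pads are 22 mm wide; open, the fingers measure 114 mm over their backs; the gripper's body (76 mm by 85 mm) begins 54 mm behind the grasp point. The pads swing forward as they close: fully open they stand 13 mm farther back than shut.
Start: joints at [77.223, 39.483, -11.15, 89.685, 9.013, 51.709, -12.324], TCP at [158.77, -604.521, 231.317] pointing down, gripper open.
Joint ranges: [-172.22, 172.22], [-26.19, 119.32], [-84.43, 86.54], [7.71, 146.69], [-57.33, 237.33], [2.42, 119.75], [-152.13, 152.13]. Speed limits (degrees/s): [147.25, 147.25, 180, 180, 180, 180, 180].

### API

Orientations are given as [roll, pitch, yaw] about the fixed x, y, z axes, in that order (R = Rz(yaw) Ry(pitch) Rx(roll)).
In Python, from rig import ctrl gives the robot as it stands. The module is installed in compiled form; this text tells all that it offers.
- The arm moves only by the shell command python3 -m handwheel 'ROWS' [FORCE]. ROWS is JSON, a list of rows, each a list of 7 numbers: the shift along the tool's x, y, z in mm, then the turn, a rotation vector about the tool's x, y, z in degrees, then the opening, from 0 (shut) to 1 (fully open). A call has exactly 8 rows; each row is the pose to reach, as a shift and turn from the pose commanded when the call began, along the tool's axes at that moment; what a row does not reach only later rows make up. A row lasts 1/12 s, in which the tool goes at most 41.7 mm and 7.16 degrees, less where a joint would pass 70% of its speed; a pose out of reach is approached as far as the arm can. A call with a gripper value outside its range is refused whole. The fingers move at their own pace and stop on an object; FORCE is the grip in N (left out, the last holds). Time passes only in rows, so rows that repeat a pose let the fingers close, or fill a call up. It gives the time, the measured TCP pose, the force, the opening and the grip force at its end, in the units of the state.
- ctrl.get_state(): the state, without advancing time (a new reading comes with each control period).
- ctrl.read_camera(name): name is "side" or "top"; returns the picture (384x512x3 uint8, blue, green, red); there is no depth.
- ctrl.camera_info(name): a dict with "intrinsics" (3x3 intrinsics, pixels), "k1" (the pictures are not rectified: a ray, as slopes to the right and down, at radius r is drawn at 1 + k1 r^2 times it, then the intrinsics apply), "camera_from_world" (4x4, takes a point from world to camera coordinates). Camera axes: x right, y down, z forward; pixel columns grow to the right and rows downward; lengths in mm; the calibration is good to about 2 mm. A picture is of the moment at which its call begins. camera_info takes no time and is no camera call.
- ctrl.job_done(): hands the job in; it is judged then, once.
The state is a dict: "clock": time; "joints": joint angles; "dq": joint speeds; "joint_efforts": joint torques, N m; "tcp_pos": TCP position; "tcp_rot": TCP orientation; "force": force on the tool from outside, world axes, zero at the start; "torque": the same for the moment, N m; "grip_width": finger opening in mm; "finger_force": force on a finger pad.
Only numpy, scipy, OpenCV 4.12 (cv2) and the standard library are available. Lean on these libraries where they do the work, as an engineer would, in place of code of your own. Each camera call takes 0.05 s, during which the arm holds its last target. There are 200 camera calls.

## Working session

There is one attempt and no reset: what is moved stays moved. The work goes in short steps, Python scripts to look and compute and a shell command to move; the robot and the scene stay as the last step left them, time stands still between calls to the robot, and variables do not carry over. Pictures are saved under pics/ and viewed, at most 10 in all, crops included, and the job is handed in when it is done.

```bash
mkdir -p pics
python3 - <<'E'
from rig import ctrl
import cv2
s=ctrl.get_state(); print(s, ctrl.pinch_z)
for n in("side","top"):
    cv2.imwrite(f"pics/{n}0.png",ctrl.read_camera(n)); i=ctrl.camera_info(n); print(n,i)
E
```

```text
{'clock': 0.0, 'joints': array([ 77.22116098,  39.53583266, -11.1447129 ,  89.74575929,
         9.01264597,  51.71125269, -12.32371172]), 'dq': array([ 0.06930516,  0.05349433, -0.01332533, -0.04571823,  0.01189293,
        0.04953834, -0.04322644]), 'joint_efforts': array([-2.21307823e-04, -5.39609814e+01, -1.26629233e+00, -1.58545876e+01,
        9.18516191e-03,  9.61186626e-03, -1.70677200e-06]), 'tcp_pos': array([ 158.53767466, -603.86301661,  230.45103793]), 'tcp_rot': array([-1.79889375e+02,  8.17044236e-03,  1.47209184e+01]), 'force': array([-0.13830245,  0.24572684,  0.4915965 ]), 'torque': array([-0.03428032,  0.02085371,  0.05300054]), 'finger_force': 0.0, 'grip_width': 85.64767595955786} -18.700000000000003
side {'intrinsics': array([[495.44302924,   0.        , 258.24459707],
       [  0.        , 495.44302924, 198.94428621],
       [  0.        ,   0.        ,   1.        ]]), 'k1': -0.20594774706868416, 'camera_from_world': array([[ 9.16763282e-01, -3.99232332e-01,  1.25948450e-02,
        -4.37860734e+02],
       [-2.09918322e-01, -5.08385717e-01, -8.35151639e-01,
         2.15763145e+02],
       [ 3.39822576e-01,  7.62992469e-01, -5.49875540e-01,
         1.55450734e+03],
       [ 0.00000000e+00,  0.00000000e+00,  0.00000000e+00,
         1.00000000e+00]])}
top {'intrinsics': array([[355.0110504 ,   0.        , 254.12449279],
       [  0.        , 355.0110504 , 187.72393971],
       [  0.        ,   0.        ,   1.        ]]), 'k1': -0.00881528476327914, 'camera_from_world': array([[-5.59848534e-02, -9.98410815e-01, -6.44519374e-03,
         1.53107651e+01],
       [-9.75224061e-01,  5.60661262e-02, -2.13996776e-01,
         5.28752158e+02],
       [ 2.14018052e-01, -5.69507010e-03, -9.76813104e-01,
         1.09651417e+03],
       [ 0.00000000e+00,  0.00000000e+00,  0.00000000e+00,
         1.00000000e+00]])}
```

View pics/side0.png

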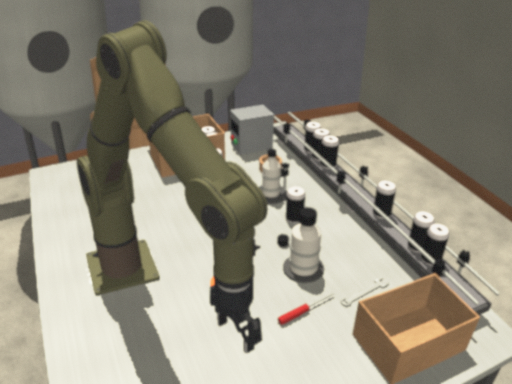

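View pics/top0.png

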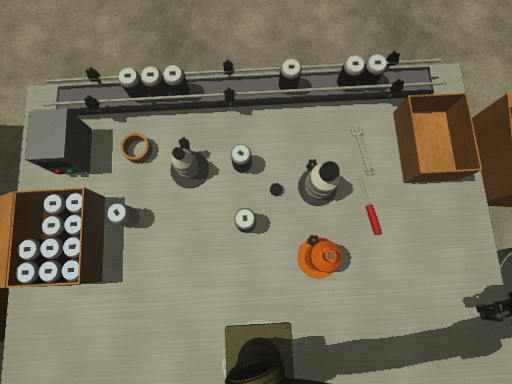

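The black, round candidates in the top view are the wide jug's cap at about (329,172), the slim bottle's cap at (179,155) and a small loose lid on the table at (276,189). There is also an orange jug at (325,257). The cap at (329,172) fits, because it is the larger one and sits on the wide white jug. I'll confirm this in an enlarged crop.

Run:
```python
import cv2,numpy as np
t=cv2.imread("pics/top0.png");s=cv2.imread("pics/side0.png")
a=cv2.resize(t[140:220,280:380],(500,400),interpolation=cv2.INTER_CUBIC)
b=cv2.resize(s[200:280,270:330],(300,400),interpolation=cv2.INTER_CUBIC)
cv2.imwrite("pics/crop1.png",np.hstack([a,b]))
```

```text
(no output)
```

View pics/crop1.png

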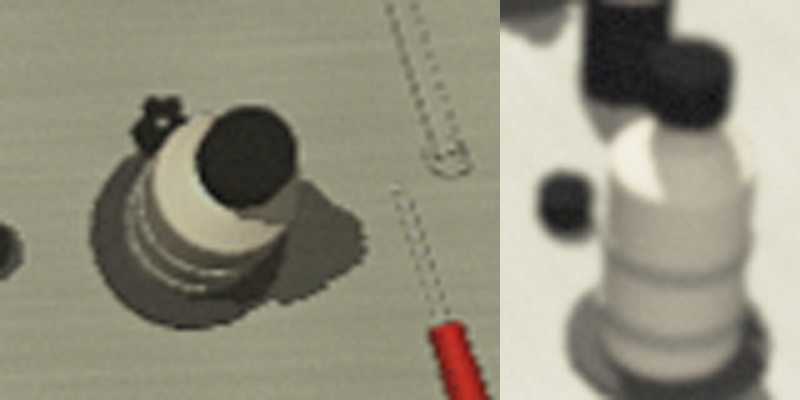

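The crop confirms it: this is the large ribbed black cap on the wide white jug, centred near (329,171) in top and (308,217) in side. The small disc at its left is the loose lid or the knob.

```bash
cat > h.py <<'E'
import cv2,numpy as np
from rig import ctrl
from scipy.optimize import least_squares
def proj(n,P):
    i=ctrl.camera_info(n);T=i["camera_from_world"];c=np.asarray(P)@T[:3,:3].T+T[:3,3]
    u=c[:,:2]/c[:,2:];u=u*(1+i["k1"]*(u**2).sum(1,keepdims=True));K=i["intrinsics"]
    return u*[K[0,0],K[1,1]]+K[:2,2]
a=np.linspace(0,2*np.pi,90)
def cyl(x,y,r,z0,z1): return np.vstack([np.c_[x+r*np.cos(a),y+r*np.sin(a),0*a+z] for z in(z0,z1)])
def hullc(n,*c):
    h=cv2.convexHull(proj(n,cyl(*c)).astype(np.float32));m=cv2.moments(h);return np.array([m["m10"]/m["m00"],m["m01"]/m["m00"]]),m["m00"],h
E
python3 - <<'E'
from h import *
t=cv2.imread("pics/top0.png");g=t.max(2)
m=(g<65).astype(np.uint8)
n,l,st,ce=cv2.connectedComponentsWithStats(m)
k=l[171,329];print(st[k],ce[k])
f=lambda p:hullc("top",p[0],p[1],26.5,185,221)[0]-ce[k]
p=least_squares(f,[560,-200]).x;print(p,hullc("top",*p,26.5,185,221)[1])
c,_,h=hullc("side",*p,26.5,185,221);h=h[:,0];print("side",c,h.min(0),h.max(0))
s=cv2.imread("pics/side0.png").max(2)
print(s[217,292:326]);print(s[203:232,309])
# slim, jug
for q in("cans",):
  for px in((329,171),(179,155),(241,151),(245,214)):
    z={(329,171):221,(179,155):194}.get(px,122)
    r=least_squares(lambda p:proj("top",[[*p,z]])[0]-px,[560,0]).x;print(px,r.round(0))
E
```

```text
[319 162  20  20 305] [328.92786885 171.27540984]
[ 532.22263953 -229.35845854] 339.0099140317179
side [307.44320151 216.42726667] [298.0581  206.22118] [316.9513  226.70602]
[ 33  28  29  37  32  34  33  31  33  25  32  31  33  37  38  37  41  38
  36  37  34  27  43  69 128 187 220 227 227 227 226 226 227 228]
[225 225 220 200 151  94  55  52  46  51  46  48  49  44  38  34  35  32
  25  35  34  37  57 103 141 161 162 170 175]
(329, 171) [ 529. -226.]
(179, 155) [609. 200.]
(241, 151) [635.  20.]
(245, 214) [435.  18.]
```

```bash
python3 -m handwheel '[[10,-6,-10,0,0,0,1],[35,-20,-25,0,0,0,1],[65,-38,-40,0,0,0,1],[97,-57,-45,0,0,0,1],[130,-76,-45,0,0,0,1],[162,-95,-45,0,0,0,1],[195,-114,-45,0,0,0,1],[228,-134,-45,0,0,0,1]]' 80
```

```text
clock: 0.77
tcp_pos: [346.8, -414.8, 277.1]
tcp_rot: [180.0, -0.0, 14.7]
force: [1.0, -0.3, 0.1]
grip_width: 85.7
finger_force: 0.0
```

```bash
python3 -m handwheel '[[33,-19,0,0,0,0,1],[66,-38,0,0,0,0,1],[98,-57,0,0,0,0,1],[130,-76,0,0,0,0,1],[162,-95,0,0,0,0,1],[190,-112,0,0,0,0,1],[213,-125,0,0,0,0,1],[228,-134,0,0,0,0,1]]'
python3 - <<'E'
from h import *
s=ctrl.get_state();print(s["joints"].round(1),s["tcp_pos"],s["tcp_rot"])
a=ctrl.read_camera("top");b=ctrl.read_camera("side")
cv2.imwrite("pics/t1.png",a);cv2.imwrite("pics/s1.png",b)
a=cv2.resize(a[110:220,270:390],(436,400),interpolation=cv2.INTER_CUBIC)
b=cv2.resize(b[150:270,250:360],(364,397),interpolation=cv2.INTER_CUBIC)
cv2.imwrite("pics/crop2.png",np.hstack([a[:397],b]))
E
```

```text
clock: 1.43
tcp_pos: [534.3, -224.7, 277.0]
tcp_rot: [-179.9, -0.1, 15.0]
force: [0.3, 0.0, 1.1]
grip_width: 85.3
finger_force: 0.0
[ 24.8  32.9 -10.9  94.6   7.2  53.1 -63.7] [ 534.29162783 -224.66662687  276.9712853 ] [-1.79914435e+02 -1.35603707e-01  1.50137565e+01]
```

View pics/crop2.png

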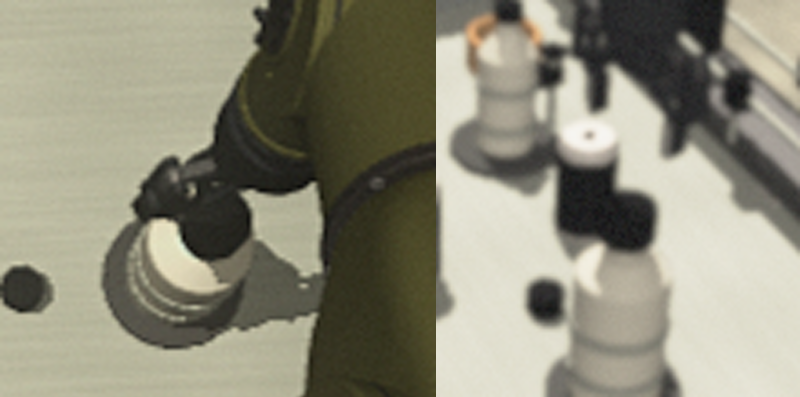

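```bash
python3 -m handwheel '[[0,0,2,0,0,0,1],[0,0,10,0,0,0,1],[0,0,20,0,0,0,1],[0,0,30,0,0,0,1],[0,0,35,0,0,0,1],[0,0,35,0,0,0,1],[0,0,35,0,0,0,1],[0,0,35,0,0,0,1]]'; python3 -c "
from h import *
s=ctrl.get_state();print(s['tcp_pos'],s['tcp_rot'],s['force'])"
```

```text
clock: 2.2
tcp_pos: [531.9, -229.7, 241.4]
tcp_rot: [180.0, -0.0, 14.7]
force: [-1.0, -0.3, -0.8]
grip_width: 85.6
finger_force: 0.0
[ 531.87169631 -229.70851476  241.43592703] [ 1.79985845e+02 -2.03544716e-02  1.46964005e+01] [-0.96207326 -0.31023109 -0.84139672]
```

```bash
python3 -m handwheel '[[0,0,4,0,0,0,1],[0,0,14,0,0,0,1],[0,0,26,0,0,0,1],[0,0,38,0,0,0,1],[0,0,48,0,0,0,1],[0,0,55,0,0,0,1],[0,0,58,0,0,0,1],[0,0,58,0,0,0,1]]'
python3 -m handwheel '[[0,0,0,0,0,0,0.85],[0,0,0,0,0,0,0.75],[0,0,0,0,0,0,0.7],[0,0,0,0,0,0,0.65],[0,0,0,0,0,0,0.6],[0,0,0,0,0,0,0.5],[0,0,0,0,0,0,0.4],[0,0,0,0,0,0,0.3]]' 40
```

```text
clock: 2.87
tcp_pos: [531.3, -229.3, 182.5]
tcp_rot: [-180.0, 0.1, 14.7]
force: [0.2, -0.8, 0.3]
grip_width: 85.2
finger_force: 0.0
clock: 3.53
tcp_pos: [532.0, -229.5, 183.8]
tcp_rot: [180.0, -0.0, 14.7]
force: [-0.5, 0.6, 4.8]
grip_width: 50.5
finger_force: 40.6
```

```bash
python3 -m handwheel '[[0,0,0,0,0,0,0],[0,0,0,0,0,0,0],[0,0,0,0,0,0,0],[0,0,0,0,0,0,0],[0,0,0,0,0,0,0],[0,0,0,0,0,0,0],[0,0,0,0,0,0,0],[0,0,0,0,0,0,0]]' 80;python3 -c "
from h import *
s=ctrl.get_state();print(s['tcp_pos'],s['tcp_rot'],s['force'],s['torque'])"
```

```text
clock: 4.2
tcp_pos: [532.0, -229.5, 183.4]
tcp_rot: [180.0, -0.0, 14.7]
force: [-0.9, 0.5, 4.6]
grip_width: 49.7
finger_force: 81.7
[ 531.97213204 -229.49640655  183.36741402] [ 1.79985424e+02 -2.57526875e-02  1.47181224e+01] [-0.87456365  0.52400826  4.62922258] [0.08367691 0.01088079 0.06980096]
```

```bash
python3 -m handwheel '[[0,0,1,0,0,0,0],[0,0,2,0,0,0,0],[0,0,3,0,0,0,0],[0,0,4,0,0,0,0],[0,0,5,0,0,0,0],[0,0,6,0,0,0,0],[0,0,6,0,0,0,0],[0,0,6,0,0,0,0]]' 90
```

```text
clock: 4.87
tcp_pos: [532.0, -229.5, 177.9]
tcp_rot: [180.0, -0.0, 14.7]
force: [-1.0, 0.4, 9.3]
grip_width: 49.6
finger_force: 91.9
```

```bash
python3 -m handwheel '[[0,0,0,0,0,-2,0],[0,0,0,0,0,-6,0],[0,0,0,0,0,-10,0],[0,0,0,0,0,-15,0],[0,0,0,0,0,-20,0],[0,0,0,0,0,-24,0],[0,0,0,0,0,-28,0],[0,0,0,0,0,-30,0]]';python3 -c "
from h import *
s=ctrl.get_state();print(s['force'],s['torque'],s['joints'].round(1))"
```

```text
clock: 5.53
tcp_pos: [532.8, -230.0, 178.2]
tcp_rot: [179.9, -0.1, 44.9]
force: [0.2, 0.2, 8.0]
grip_width: 49.9
finger_force: 92.1
[0.23497107 0.19357349 7.95279666] [-0.00849454  0.03622157 -0.10185964] [ 29.4  40.6 -18.2 100.6  17.9  41.5 -43.3]
```

```bash
python3 -m handwheel '[[0,0,0,0,0,-3,0],[0,0,0,0,0,-8,0],[0,0,0,0,0,-14,0],[0,0,0,0,0,-20,0],[0,0,0,0,0,-26,0],[0,0,0,0,0,-32,0],[0,0,0,0,0,-37,0],[0,0,0,0,0,-40,0]]'; python3 -m handwheel '[[0,0,0,0,0,0,0],[0,0,0,0,0,0,0],[0,0,0,0,0,0,0],[0,0,-1,0,0,0,0],[0,0,-2,0,0,0,0],[0,0,-4,0,0,0,0],[0,0,-6,0,0,0,0],[0,0,-8,0,0,0,0]]';python3 -c "
from h import *
s=ctrl.get_state();print(s['force'],s['torque'],s['joints'].round(1))"
```

```text
clock: 6.2
tcp_pos: [532.9, -229.8, 178.2]
tcp_rot: [179.8, 0.0, 84.9]
force: [0.1, 0.5, 8.5]
grip_width: 49.7
finger_force: 92.1
clock: 6.87
tcp_pos: [532.7, -229.8, 185.7]
tcp_rot: [179.9, 0.0, 84.7]
force: [1.5, -0.7, 2.4]
grip_width: 49.7
finger_force: 92.3
[ 1.49009505 -0.66420406  2.44639413] [-0.08886718 -0.35739595 -0.00760806] [ 36.   41.7 -30.   99.9  27.6  45.8 -12.5]
```

```bash
python3 -m handwheel '[[0,0,-2,0,0,0,0],[0,0,-5,0,0,0,0],[0,0,-9,0,0,0,0],[0,0,-14,0,0,0,0],[0,0,-20,0,0,0,0],[0,0,-26,0,0,0,0],[0,0,-32,0,0,0,0],[0,0,-38,0,0,0,0]]' && python3 -m handwheel '[[0,0,-8,0,0,0,0],[0,0,-18,0,0,0,0],[0,0,-30,0,0,0,0],[0,0,-42,0,0,0,0],[0,0,-54,0,0,0,0],[0,0,-63,0,0,0,0],[0,0,-69,0,0,0,0],[0,0,-72,0,0,0,0]]'; python3 -m handwheel '[[0,0,0,0,0,0,0],[0,0,0,0,0,0,0],[0,0,0,0,0,0,0],[0,0,0,0,0,0,0],[0,0,0,0,0,0,0],[0,0,0,0,0,0,0],[0,0,0,0,0,0,0],[0,0,0,0,0,0,0]]';python3 - <<'E'
from h import *
a=ctrl.read_camera("top");b=ctrl.read_camera("side")
a=cv2.resize(a[110:220,270:390],(436,400),interpolation=cv2.INTER_CUBIC)
b=cv2.resize(b[130:250,250:360],(364,397),interpolation=cv2.INTER_CUBIC)
cv2.imwrite("pics/crop3.png",np.hstack([a[:397],b]))
print(proj("side",[[532,-229.5,297],[532,-229.5,333],[532,-229.5,210]]),ctrl.get_state()["dq"].round(2))
E
```

```text
clock: 7.53
tcp_pos: [531.1, -229.4, 223.9]
tcp_rot: [-179.9, 0.0, 84.7]
force: [0.4, -0.6, -0.5]
grip_width: 49.4
finger_force: 93.4
clock: 8.2
tcp_pos: [532.1, -229.5, 296.5]
tcp_rot: [179.9, 0.0, 84.7]
force: [0.5, -0.1, -0.7]
grip_width: 50.2
finger_force: 93.4
clock: 8.87
tcp_pos: [531.7, -229.4, 295.2]
tcp_rot: [-180.0, -0.0, 84.7]
force: [-0.3, 0.6, -0.9]
grip_width: 49.4
finger_force: 93.4
[[309.63318352 189.29129476]
 [310.51591864 178.36792457]
 [307.55918316 214.47138816]] [ 0.09 -0.02  0.02  0.08  0.06 -0.09 -0.02]
```

View pics/crop3.png

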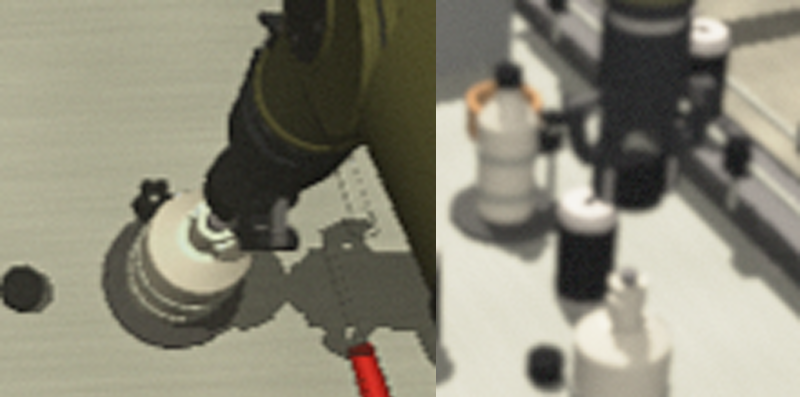

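The jug's neck and grey pin are now bare, at about (308,217) in side. The cap hangs level between the fingers at about (311,184), right where a centre height of 315 mm projects.

```bash
python3 -c "
from rig import ctrl
print(ctrl.job_done())"
```

```text
the job is handed in; nothing more can be done
None
```

The wide jug is open, and the job is handed in with the gripper still holding the cap, level and still, its centre about 10.5 cm above the jug's mouth; the arm's clock was at about 9 s of the 35 s allowed.

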